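# Push the scrap link through the reject-box flap

### The job

One of the two turned steel links on the shelf of the reject box has been sawn off short and is scrap. With the fingertips, slide it along the shelf and push it in through the swinging flap until it drops down inside the box, then draw the fingers back out so that the flap swings shut behind it. Only push it, never pick it up, and leave the good link on the shelf and the link, brush and jar on the bench where they are.

Things in the scene. Friction and masses are not known exactly. Their poses are not given: they have to be found in the camera images.
- reject_box: Fixed grey sheet-steel reject box on the bench, 280 mm wide, 178 mm high, clear window in its closed roof; front wall x = -6 to 0 mm, inside to x = 246 mm. A loading shelf stands before its mouth. Origin: at bench level under the middle of the mouth. x points level into the box (the pushing direction), y to the left of someone pushing, z up. Lengths at x, y below are in this frame.
- mouth (a point): Middle of the mouth's lower edge, on the shelf (x = 0, 90 mm above the bench). The mouth is 132 mm wide (y = -66 to 66 mm) and 78 mm high; its header above is 10 mm high. Axes as the box.
- shelf_front (a point): Middle of the shelf's open front edge (x = -194 mm). The shelf is level, black, 90 mm above the bench, 272 mm wide (y = -136 to 136 mm); side lips 4 mm thick stand 9 mm above it, none at the front edge.
- landing_edge (a point): Middle of the edge, 35 mm inside the flap, to which the shelf runs on level behind the mouth; there a 48 degree slide falls to the floor of the box, 4 mm above the bench. A link goes down once its middle is well past this edge.
- flap (a joint): Steel sheet flap hanging in the mouth from a level pin at x = 4 mm, 166 mm above the bench. 0 = hanging shut; grows as its lower edge swings into the box; stop at 1.4 rad. Opens inward only, weighs 0.16 kg, gives way to under 2 N and falls shut by its own weight when nothing holds it. A link sliding under it opens it to about 0.9 rad.
- flap_edge (a point): Middle of the flap's lower edge; shut it hangs 2.5 mm above the shelf, in the plane x = 5 mm of the box.
- short_part: The scrap link: loose bright steel, 84 mm long, 28 mm high, 0.45 to 0.7 kg, flat on the left or right half of the shelf, within 0.3 rad of the box's x. Barrel 44 mm long, 40 mm wide, flat above and below; +x end (towards the mouth): tang 30 mm wide, 32 mm long, with cross hole; -x end: stub 30 mm wide, 8 mm long. Origin: mid-length, on the underside; x lengthwise, z up.
- good_part: A good link, loose, on the other half of the shelf beside the scrap one: same barrel and section, but 108 mm long with a 32 mm tang with cross hole at both ends. Origin: middle of its underside; x along its length. Stays where it is.
- bench_part: Another good link, 108 mm long, lying loose on the bench. Origin: middle of its underside. Stays where it is.
- wire_brush: Hand brush lying loose on the bench. Origin: on its underside. Stays where it is.
- jar: Closed amber jar, 60 mm across and 75 mm high, standing loose on the bench. Origin: centre of its underside. Stays where it is.
Not all that is in view belongs to the job. Leave any turquoise look-alike of the short_part alone.

How it is judged:
By the outcome, as a careful person would: the job done as asked, in the order asked, and still so for the second after the job is handed in, with the robot touching nothing.
It also fails if it takes over 51 s, if anything falls off the work surface, if the arm or the gripper's body presses on something with over 40 N, if the wrist force passes 120 N, or if a joint passes its speed limit or range.

### The arm

A 7-joint arm with a two-finger parallel gripper is mounted at the origin on the work surface. World frame = base frame: x ahead of the robot, y to its left, z up, the work surface at z = 0. Lengths are in m, angles in rad, forces in N, time in s.
With the tool pointing down it reaches from about 0.4 to 0.9 m from the base axis. Payload 5.6 kg.
Tool frame: the origin (TCP) lies midway between the tips of the shut fingers; the grasp point (between the pads) lies 19 mm behind it; y points along the fingers, z is the direction in which the jaws open and shut, and the axes are right-handed (so a half turn about y gives the same grasp; the last joint's range is limited). The gripper opens to 92 mm and grips with 3 to 60 N. Pads are 20 mm wide; open, the fingers measure 128 mm over their backs; the gripper's body (75 mm by 189 mm) begins 69 mm behind the grasp point.
Start: joints at [-1.325, 0.468, -0.012, 1.603, 0.006, 1.071, -0.056], TCP at [0.185, 0.623, 0.215] pointing down, gripper open.
Joint ranges: [-2.53, 2.53], [-0.31, 2.02], [-1.57, 1.55], [0.28, 2.44], [-1.29, 4.43], [0.15, 1.84], [-2.92, 2.92]. Speed limits (rad/s): [2.57, 2.57, 3.14, 3.14, 3.14, 3.14, 3.14].

### API

Orientations are given as a 3x3 rotation matrix whose columns are the frame's x, y, z axes.
In Python, from station import env, effector, solver, viewer, workorder, search_frame, tip_of gives the robot as it stands. Calls block until the motion is done:
- env.reach(position, orientation): joint-space move of the TCP to a pose.
- env.movel(position, frame=None, rate=0.15): straight line of the TCP; frame=None keeps the orientation; rate is the mean speed in m/s.
- env.goto_joints(angles): joint-space move.
- effector.release() and effector.grasp(squeeze=None): open the fingers fully, or close them until they stop; squeeze is the grip in N (None keeps the last).
- env.pause(seconds).
- solver.inverse_kinematics(position, orientation): joint angles nearest the present ones, or None.
- env.sense(): the state.
- viewer.read_camera(name): name is "side" or "top"; returns (picture, depth): 384x512x3 uint8, red, green, blue; 384x512 float32, m along the optical axis (not along the pixel's ray), 0 where there is no reading.
- viewer.camera_info(name): a dict with "intrinsics" (3x3 intrinsics, pixels), "eye" and "rotation" of the camera in the world. Camera axes: x right, y up, looking along -z (the intrinsics and any distortion apply to the point x, -y, -z); pixel columns grow to the right and rows downward; lengths in m; the calibration is good to about 2 mm. A picture is of the moment at which its call begins. camera_info takes no time and is no camera call.
A pose or a line that the arm cannot do raises env.PlanningError and nothing moves.
- workorder.finish_job(): hands the job in, once; it reports no verdict.
Trained networks look in the newest picture that a camera, given by its name, has taken for a name from the list of things; names that differ only in an ending like _2 or _b are one class to them, and where a whole thing is asked for, a point or a joint stands for the part that bears it (a point fixed in the world has none). Each returns a list of dicts, best first, with "score" (0 to 1); they miss things now and then, are a little off and sometimes report something else, mostly with a low value. They report only what shows in the picture. A call takes as long as a camera call. They do not tell look-alikes from the thing itself.
- search_frame(camera, name): "at" ([x, y, z] in m, in world coordinates, good to about 4 mm: the middle of the surface that is visible of it).
- tip_of(camera, name): "at" ([x, y, z] in m, in world coordinates, good to about 4 mm: a listed point, or the origin of a listed thing).
The state is a dict: "t": time; "joint_positions": joint angles; "joint_velocities": joint speeds; "tau": joint torques, N m; "ee_pos": TCP position; "tcp_rot": TCP orientation; "wrist_force": force on the tool from outside, world axes, zero at the start; "moment": the same for the moment, N m; "gripper_width": finger opening in m.
Only numpy, scipy, OpenCV 4.12 (cv2) and the standard library are available. Lean on these libraries where they do the work, as an engineer would, in place of code of your own. Each camera call takes 0.05 s, during which the arm holds its last target.

## Working session

There is one attempt and no reset: what is moved stays moved. The work goes in short steps, each a Python script; the robot and the scene stay as the last script left them, time stands still between calls to the robot, and variables do not carry over. Pictures are saved under pics/ and viewed, and the job is handed in when it is done.

```bash
ls; mkdir -p pics
python3 - <<'E'
from station import env, effector, solver, viewer, workorder, search_frame, tip_of
import cv2, numpy as np
s=env.sense(); print(s['t'],s['ee_pos'],s['tcp_rot'],s['gripper_width'])
for c in ('side','top'):
    p,d=viewer.read_camera(c); cv2.imwrite(f'pics/{c}0.png',cv2.cvtColor(p,cv2.COLOR_RGB2BGR)); np.save(f'{c}0.npy',d); np.save(f'{c}0rgb.npy',p)
    i=viewer.camera_info(c); print(c,i)
    for n in ('mouth','shelf_front','landing_edge','flap_edge','short_part','good_part'):
        print(n,[(np.round(r['at'],3),round(r['score'],2)) for r in tip_of(c,n)][:4])
print(env.sense()['t'])
E
```

```text
pics
0.0 [0.18501368 0.6225023  0.21362489] [[ 9.58565658e-01 -4.03523108e-04  2.84871403e-01]
 [-2.84871667e-01 -1.74549836e-03  9.58564075e-01]
 [ 1.10439811e-04 -9.99998395e-01 -1.78812708e-03]] 0.0917129443867941
side {'intrinsics': array([[454.39345595,   0.        , 255.47081429],
       [  0.        , 454.39345595, 195.84372352],
       [  0.        ,   0.        ,   1.        ]]), 'eye': array([ 0.29982023, -0.83138413,  0.75336127]), 'rotation': array([[ 0.95556933,  0.17809557, -0.23488131],
       [-0.29431179,  0.53221625, -0.79380504],
       [-0.01636551,  0.82766408,  0.56098515]])}
mouth []
shelf_front [(array([0.589, 0.093, 0.094]), 0.59)]
landing_edge []
flap_edge []
short_part [(array([ 0.779, -0.062, -0.006]), 0.7), (array([ 0.759, -0.208, -0.001]), 0.69), (array([ 0.629, -0.009,  0.091]), 0.45)]
good_part [(array([0.507, 0.035, 0.087]), 0.75)]
top {'intrinsics': array([[353.31813652,   0.        , 256.40239089],
       [  0.        , 353.31813652, 190.93019389],
       [  0.        ,   0.        ,   1.        ]]), 'eye': array([0.43053489, 0.09434977, 1.02814251]), 'rotation': array([[-0.0269036 ,  0.98784957, -0.15306674],
       [-0.9994349 , -0.02349415,  0.02403986],
       [ 0.02015159,  0.153627  ,  0.98792341]])}
mouth [(array([ 0.529, -0.092,  0.088]), 0.74)]
shelf_front [(array([0.592, 0.092, 0.088]), 0.66), (array([0.503, 0.034, 0.093]), 0.3)]
landing_edge [(array([ 0.515, -0.126,  0.091]), 0.71)]
flap_edge [(array([ 0.525, -0.099,  0.091]), 0.35)]
short_part [(array([ 0.623, -0.012,  0.089]), 0.9), (array([ 0.775, -0.054, -0.001]), 0.72), (array([ 0.756, -0.21 , -0.   ]), 0.57)]
good_part [(array([0.504, 0.033, 0.093]), 0.58)]
0.7
```

Run:
```python
import cv2
for c in ('side','top'):
    p=cv2.imread(f'pics/{c}0.png'); cv2.imwrite(f'pics/{c}0b.png',cv2.resize(p,(800,600),interpolation=cv2.INTER_CUBIC))
```

```text
(no output)
```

View pics/side0.png

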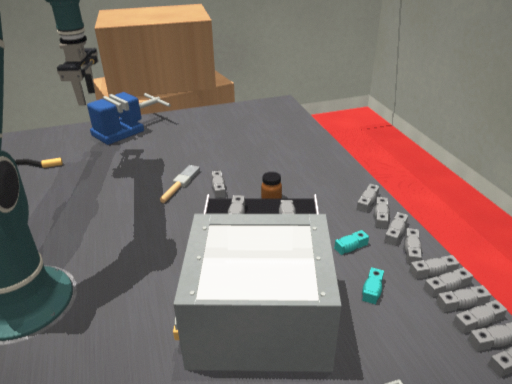

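View pics/top0.png

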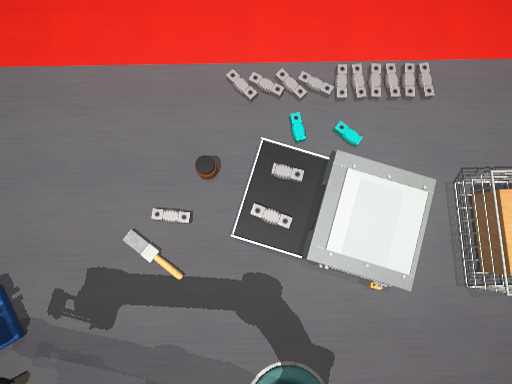

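The top view shows the shelf at cols 235–330, rows 138–258. The short link is at about (288,172) and the long link at (271,215). The jar is at (206,166), the bench link at (171,215) and the brush at (150,252). Next I'll measure the shelf frame and both links from the depth image.

```bash
cat > h.py <<'E'
import numpy as np, cv2
def cloud(d,i):
    K=i['intrinsics'];v,u=np.mgrid[:d.shape[0],:d.shape[1]]
    x=(u-K[0,2])/K[0,0]*d; y=(v-K[1,2])/K[1,1]*d
    P=np.stack([x,-y,-d],-1)@i['rotation'].T+i['eye']
    P[d<=0]=np.nan; return P
def rect(p):
    (c,s,a)=cv2.minAreaRect((p*1000).astype(np.float32)); return np.round(c,1),np.round(s,1),round(a,2)
E
python3 - <<'E'
from station import viewer
from h import *
d=np.load('top0.npy'); rgb=np.load('top0rgb.npy').astype(int)
P=cloud(d,viewer.camera_info('top')); Z=P[...,2]
roi=np.zeros(Z.shape,bool); roi[130:265,225:445]=1
roof=roi&(abs(Z-.178)<.006); print('roof',rect(P[roof][:,:2]),np.median(Z[roof]),roof.sum())
sh=roi&(abs(Z-.090)<.005)&(rgb.sum(-1)<120); sh[:,330:]=0; print('shelf',rect(P[sh][:,:2]),np.median(Z[sh]),sh.sum())
lk=roi&(Z>.106)&(Z<.13); lk[:,318:]=0
n,L,st,c=cv2.connectedComponentsWithStats(lk.astype(np.uint8))
for k in range(1,n):
    if st[k,4]>40: q=P[L==k]; print(k,st[k],rect(q[:,:2]),np.median(q[:,2]),q[:,:2].mean(0))
for nm,b in (('jar',(150,185,190,220)),('bench',(205,225,145,195))):
    m=np.zeros(Z.shape,bool); m[b[0]:b[1],b[2]:b[3]]=1; m&=Z>.015; print(nm,rect(P[m][:,:2]),np.nanmax(Z[m]))
img=rgb[125:265,225:345].astype(np.uint8)
cv2.imwrite('pics/crop.png',cv2.resize(img[...,::-1],None,fx=4,fy=4,interpolation=cv2.INTER_CUBIC))
E
```

```text
roof (array([ 490.3, -205.9]), array([257. , 280.4]), 71.46) 0.177344504372851 10897
shelf (array([403.2, -38.5]), array([0., 0.]), 0.0) 0.08726089974216866 1
1 [271 162  33  19 406] (array([622. , -10.6]), array([83.8, 39.1]), 72.12) 0.11651370914807635 [ 0.6217672  -0.00944014]
2 [250 203  43  25 529] (array([508. ,  36.3]), array([107.8,  38.5]), 64.63) 0.11681508200527924 [0.50743714 0.03630095]
jar (array([655.6, 210.9]), array([55.5, 55.1]), 73.48) 0.07878203684173746
bench (array([523.3, 314.4]), array([109.,  40.]), 85.03) 0.03317912061426376
```

View pics/crop.png

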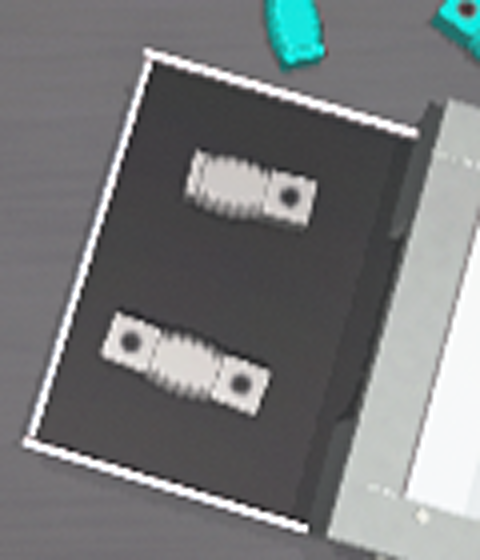

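The short link is 84 mm long and centred about y=+63 in box coordinates, so it would hit the mouth's side at y=66. It needs a sideways shift first. I'll refine its yaw and check that the arm can reach both orientations.

```bash
cat >> h.py <<'E'
A=np.deg2rad(251.46); ex=np.array([np.cos(A),np.sin(A),0]); ey=np.array([-ex[1],ex[0],0]); ez=np.array([0,0,1.])
O=np.array([.5293,-.0897,0])
def W(x,y,z): return O+(ex*x+ey*y)/1000+ez*z/1000
def B(p): p=np.asarray(p)-O; return np.stack([p@ex,p@ey,p@ez],-1)*1000
def ori(d,z):
    d=d/np.linalg.norm(d); return np.stack([np.cross(d,z),d,z],1)
def tilt(el,s=1):
    e=np.deg2rad(el); return ori(np.cos(e)*ex-np.sin(e)*ez, s*ey)
def down(s=-1): return ori(-ez, s*ex)
def linkpose(rgb,i,box,zt=.118):
    u0,u1,v0,v1=box; rgb=rgb.astype(int); m=np.zeros(rgb.shape[:2],np.uint8); m[v0:v1,u0:u1]=(rgb.sum(-1)[v0:v1,u0:u1]>300)
    n,L,st,c=cv2.connectedComponentsWithStats(m); k=1+np.argmax(st[1:,4]); v,u=np.nonzero(L==k)
    K=i['intrinsics']; r=np.stack([(u-K[0,2])/K[0,0],-(v-K[1,2])/K[1,1],-np.ones(len(u))],-1)@i['rotation'].T
    p=i['eye']+r*((zt-i['eye'][2])/r[:,2:]); b=B(p)[:,:2]
    w,V=np.linalg.eigh(np.cov(b.T)); a=V[:,1]; a=a*np.sign(a[0]); q=b@np.stack([a,[-a[1],a[0]]],1)
    mid=(q.max(0)+q.min(0))/2; 
    return st[k], mid@np.stack([a,[-a[1],a[0]]]), np.arctan2(a[1],a[0]), np.ptp(q,axis=0)
E
python3 - <<'E'
from station import viewer,solver,env
from h import *
rgb=np.load('top0rgb.npy'); i=viewer.camera_info('top')
print(linkpose(rgb,i,(265,312,155,190))); print(linkpose(rgb,i,(245,300,195,235)))
R0=np.array(env.sense()['tcp_rot']); print(np.round(R0.T@down(),2).tolist())
for s in (-1,1):
    for p in ((-116,104,140),(-116,104,104),(-116,70,104)):
        print('down',s,p,np.round(solver.inverse_kinematics(W(*p),down(s)),2) if solver.inverse_kinematics(W(*p),down(s)) is not None else None)
for el in (35,40,45,50):
  for s in (-1,1):
    for p in ((-185,25,150),(-165,25,102),(-60,25,102),(30,25,102)):
        q=solver.inverse_kinematics(W(*p),tilt(el,s)); print(el,s,p,None if q is None else np.round(q,2))
print(env.sense()['t'])
E
```

```text
(array([271, 162,  33,  20, 388], dtype=int32), array([-104.35859107,   60.55238101]), np.float64(0.06346329326897007), array([83.82944103, 37.36005965]))
(array([250, 203,  43,  26, 511], dtype=int32), array([-112.48048766,  -63.08550396]), np.float64(-0.07202557057727597), array([108.01129481,  37.01241465]))
[[1.0, -0.0, 0.03], [0.0, 1.0, 0.0], [-0.03, -0.0, 1.0]]
down -1 (-116, 104, 140) [-0.33  0.59  0.42  1.65 -0.28  0.96  1.44]
down -1 (-116, 104, 104) [-0.29  0.63  0.37  1.67 -0.28  0.9   1.44]
down -1 (-116, 70, 104) [-0.32  0.58  0.38  1.75 -0.27  0.86  1.42]
down 1 (-116, 104, 140) [-0.73  0.84  1.11  1.67 -0.81  1.16 -1.29]
down 1 (-116, 104, 104) [-0.73  0.9   1.11  1.69 -0.88  1.14 -1.25]
down 1 (-116, 70, 104) [-0.78  0.85  1.11  1.78 -0.86  1.09 -1.25]
35 -1 (-185, 25, 150) [-0.44  0.89 -0.08  1.35  0.64  1.7   2.11]
35 -1 (-165, 25, 102) [-0.44  0.93 -0.06  1.4   0.64  1.62  2.08]
35 -1 (-60, 25, 102) [-0.36  0.84 -0.01  1.6   0.69  1.47  2.09]
35 -1 (30, 25, 102) [-0.29  0.78  0.05  1.74  0.75  1.34  2.11]
35 1 (-185, 25, 150) [-0.88  0.99  0.68  1.39  0.19  1.51 -0
[... 1054 characters left out ...]
5, 102) [-0.85  0.94  0.68  1.51  0.1   1.31 -0.64]
45 1 (-60, 25, 102) [-0.81  0.88  0.73  1.7   0.15  1.14 -0.58]
45 1 (30, 25, 102) [-0.71  0.81  0.71  1.82  0.26  1.02 -0.58]
50 -1 (-185, 25, 150) [-0.41  0.75 -0.05  1.46  0.51  1.48  2.18]
50 -1 (-165, 25, 102) [-0.4   0.79 -0.03  1.51  0.52  1.38  2.15]
50 -1 (-60, 25, 102) [-0.32  0.71  0.03  1.69  0.56  1.25  2.2 ]
50 -1 (30, 25, 102) [-0.26  0.65  0.11  1.81  0.61  1.13  2.27]
50 1 (-185, 25, 150) [-0.86  0.85  0.69  1.5   0.07  1.34 -0.61]
50 1 (-165, 25, 102) [-0.85  0.89  0.69  1.55  0.05  1.25 -0.61]
50 1 (-60, 25, 102) [-0.79  0.82  0.72  1.73  0.11  1.09 -0.55]
50 1 (30, 25, 102) [-0.67  0.75  0.69  1.84  0.23  0.98 -0.54]
0.7
```

Run:
```python
from station import env, effector, solver, viewer
from h import *
effector.grasp(5); print(env.sense()['gripper_width'],env.sense()['t'])
env.reach(W(-116,104,200),down())
env.movel(W(-116,104,125),rate=.15)
s=env.sense(); print(s['t'],B(s['ee_pos']),s['wrist_force'])
p,d=viewer.read_camera('top'); cv2.imwrite('pics/t1.png',cv2.resize(p[110:270,190:350,::-1],(640,640),interpolation=cv2.INTER_CUBIC))
p,d=viewer.read_camera('side'); cv2.imwrite('pics/s1.png',cv2.resize(p[130:290,140:370,::-1],None,fx=3,fy=3,interpolation=cv2.INTER_CUBIC))
```

```text
0.00017315971621167193 2.0417
5.5 [-116.15465611  104.50895532  125.54402038] [ 0.44851179 -0.29416268  0.82284007]
```

View pics/t1.png

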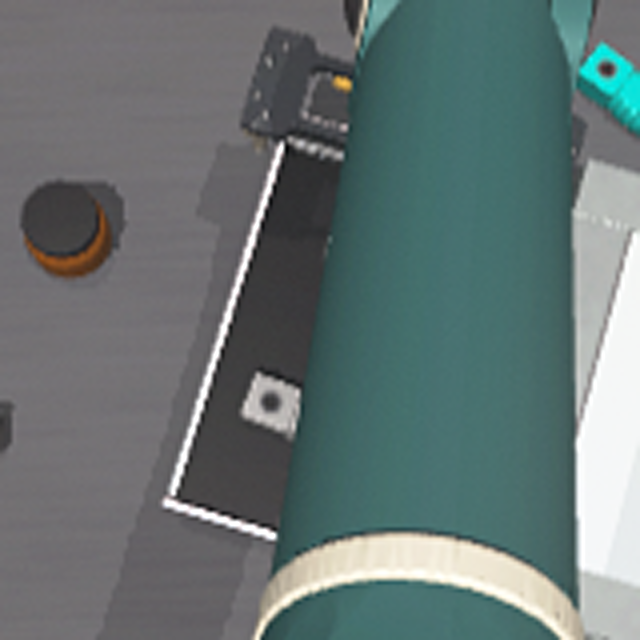

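View pics/s1.png

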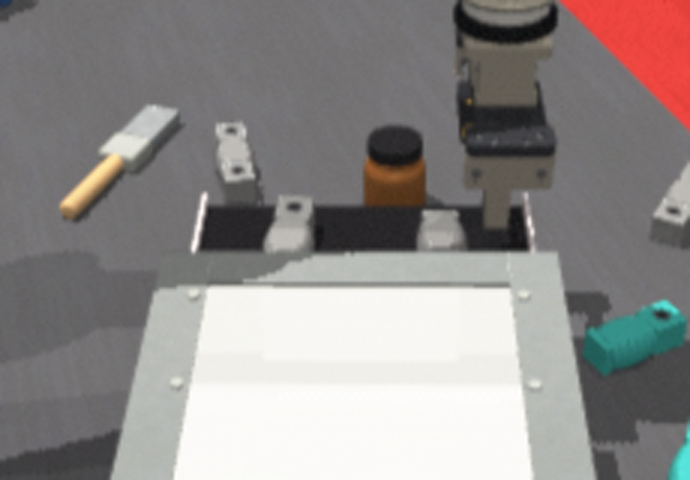

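The side view shows the shut fingers at crop (497,210), clear between the link's edge at x≈465 and the lip at x≈527. I'll check how much bare finger there is, since the tilted push depends on it.

Run:
```python
from station import env, viewer
from h import *
s=env.sense(); R=np.array(s['tcp_rot']); t=np.array(s['ee_pos']); i=viewer.camera_info('side');K=i['intrinsics']
def px(P):
    c=(P-i['eye'])@i['rotation']; return np.array([K[0,2]+K[0,0]*c[0]/-c[2],K[1,2]+K[1,1]*c[1]/c[2]])
for h in (0,20,40,60,75,88,100):
  print(h,[((px(t-R[:,1]*h/1000+R[:,0]*a/1000)-[140,130])*3).round().tolist() for a in (-10,10,-37,37)])
```

```text
0 [[483.0, 220.0], [508.0, 220.0], [449.0, 220.0], [542.0, 220.0]]
20 [[484.0, 200.0], [509.0, 200.0], [450.0, 200.0], [544.0, 199.0]]
40 [[485.0, 178.0], [511.0, 178.0], [450.0, 178.0], [545.0, 178.0]]
60 [[486.0, 157.0], [512.0, 157.0], [451.0, 157.0], [547.0, 157.0]]
75 [[487.0, 140.0], [513.0, 140.0], [452.0, 140.0], [548.0, 140.0]]
88 [[487.0, 126.0], [514.0, 126.0], [452.0, 126.0], [549.0, 126.0]]
100 [[488.0, 112.0], [515.0, 112.0], [452.0, 112.0], [550.0, 112.0]]
```

Run:
```python
from station import env, viewer
from h import *
s=env.sense(); R=np.array(s['tcp_rot']); t=np.array(s['ee_pos'])
p,d=viewer.read_camera('side'); P=cloud(d,viewer.camera_info('side')).reshape(-1,3)
q=(P-t)@R*1000
m=(abs(q[:,0])<90)&(abs(q[:,2])<130)&(q[:,1]<12)&(q[:,1]>-200)&(P[:,2]>.13); q=q[m]
for a in range(-200,10,8):
    k=q[(q[:,1]>=a)&(q[:,1]<a+8)]
    if len(k)>3: print(a,len(k),'x',np.round([k[:,0].min(),k[:,0].max()]),'z',np.round([k[:,2].min(),k[:,2].max()]))
```

```text
-200 85 x [-33.  26.] z [-33.  -3.]
-192 186 x [-39.  35.] z [-38.  19.]
-184 159 x [-39.  34.] z [-42.  -3.]
-176 108 x [-33.  28.] z [-43. -14.]
-168 59 x [-25.  18.] z [-44. -37.]
-160 65 x [-23.  18.] z [-43. -15.]
-152 69 x [-25.  16.] z [-43.  -9.]
-144 88 x [-25.  21.] z [-43. -12.]
-136 391 x [-32.  29.] z [-97.  81.]
-128 139 x [-32.  28.] z [-96.  75.]
-120 132 x [-33.  30.] z [-94.  80.]
-112 135 x [-33.  29.] z [-89.  84.]
-104 107 x [-33.  27.] z [-89.  82.]
-96 90 x [-33.  28.] z [-89.  81.]
-56 294 x [-89.  33.] z [-130. -109.]
-48 4 x [-10.  -3.] z [-17. -15.]
-40 22 x [-12.   8.] z [-19.  -8.]
-32 27 x [-12.   7.] z [-17.  -6.]
-24 25 x [-11.   7.] z [-17.  -9.]
-16 21 x [-11.   8.] z [-16. -10.]
-8 8 x [-11.   6.] z [-12. -10.]
```

The depth image settles it. What looked like a wide block is the near end of the gripper body, 88 mm or more behind the tip. The fingers themselves are bare (±10 mm by ±18 mm), so a push tilted about 40° fits under the header. Now the sideways push.

Run:
```python
from station import env, effector, solver, viewer
from h import *
env.movel(W(-116,104,97),rate=.1)
s=env.sense(); print(s['t'],B(s['ee_pos']),s['wrist_force'])
for y in (85,70,54):
    env.movel(W(-116,y,97),rate=.05); s=env.sense(); print(s['t'],B(s['ee_pos']).round(1),np.round(s['wrist_force'],1))
env.movel(W(-116,66,97),rate=.1)
env.movel(W(-116,66,200),rate=.2)
env.reach(W(-230,25,240),tilt(40,-1))
s=env.sense(); print(s['t'],B(s['ee_pos']),s['wrist_force'])
p,d=viewer.read_camera('top'); np.save('t2.npy',p); cv2.imwrite('pics/t2.png',cv2.resize(p[110:270,190:350,::-1],(640,640),interpolation=cv2.INTER_CUBIC))
p,d=viewer.read_camera('side'); cv2.imwrite('pics/s2.png',cv2.resize(p[130:290,140:370,::-1],None,fx=3,fy=3,interpolation=cv2.INTER_CUBIC))
```

```text
6.0833 [-115.84406211  103.59076207   96.27869425] [ 0.1462163  -0.18840104  1.03683765]
6.6167 [-116.2   84.6   97.3] [-0.5  1.1  0.4]
7.0667 [-116.1   69.2   96.9] [ 0.3 -0.6  0. ]
7.5333 [-116.2   53.2   96.9] [ 0.2  0.6 -0.3]
9.3333 [-227.93350563   25.48815766  239.08858641] [ 0.00291505 -0.13664135  0.42167379]
```

View pics/t2.png

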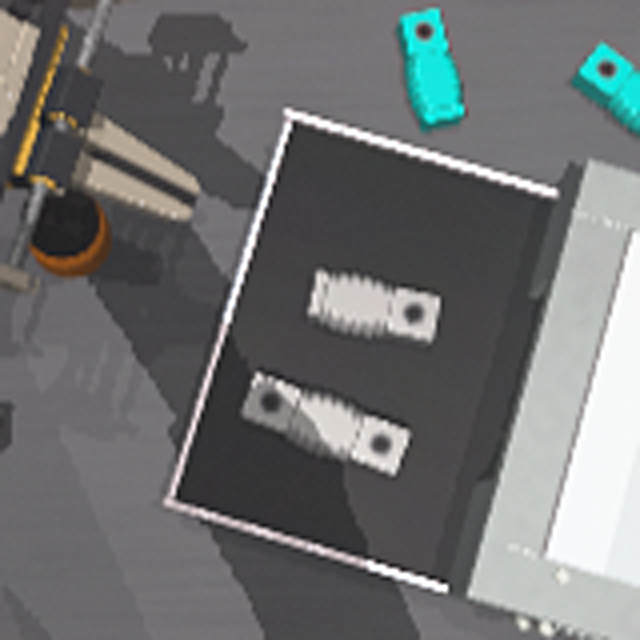

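View pics/s2.png

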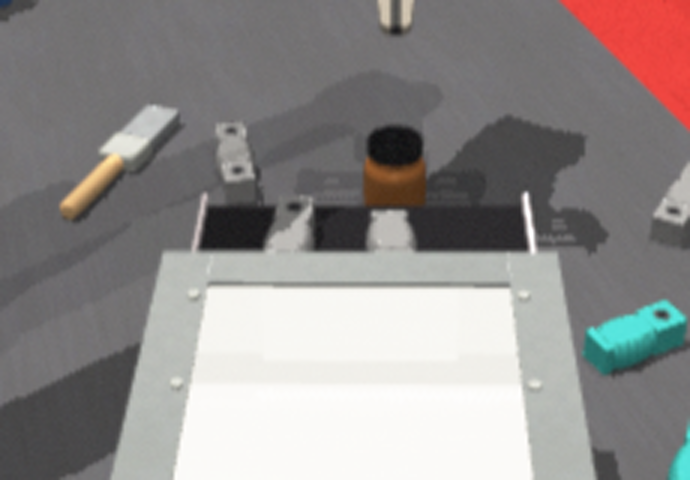

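The short link now sits at crop (375,305), inside the mouth's width and clear of the good link at (327,423), which hasn't moved. Next I'll measure its pose and approach from behind.

Run:
```python
from station import env, effector, solver, viewer
from h import *
rgb=np.load('t2.npy'); i=viewer.camera_info('top')
st,c,a,sz=linkpose(rgb,i,(262,305,172,200)); print(st,c,a,sz)
print(env.sense()['t'])
```

```text
[267 177  33  19 399] [-103.38951193   20.67867968] 0.0958301427605324 [83.61813402 38.56897561]
9.4333
```

Run:
```python
from station import env, effector, solver, viewer
from h import *
def st():
    s=env.sense(); print(round(s['t'],2),B(s['ee_pos']).round(1),np.round(s['wrist_force'],1))
env.movel(W(-190,19,135),rate=.2); st()
env.movel(W(-170,19,102),rate=.1); st()
for x in (-150,-120,-95):
    env.movel(W(x,19,102),rate=.06); st()
p,d=viewer.read_camera('top'); np.save('t3.npy',p); cv2.imwrite('pics/t3.png',cv2.resize(p[110:270,190:350,::-1],(600,600),interpolation=cv2.INTER_CUBIC))
p,d=viewer.read_camera('side'); cv2.imwrite('pics/s3.png',cv2.resize(p[130:290,140:370,::-1],None,fx=3,fy=3,interpolation=cv2.INTER_CUBIC))
```

```text
10.15 [-190.2   19.8  136.2] [ 0.5 -0.   1.3]
10.68 [-170.2   19.2  102.2] [0.2 0.1 0.8]
11.17 [-149.6   19.1  102.4] [-0.3 -0.4 -0.2]
11.82 [-119.2   19.   102.1] [0.5 0.8 0.2]
12.38 [-94.1  18.9 102.2] [-0.6 -0.8 -0.2]
```

View pics/t3.png

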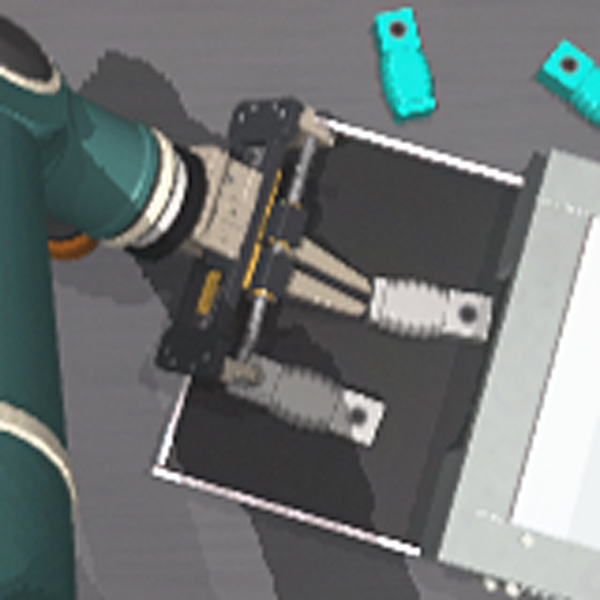

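View pics/s3.png

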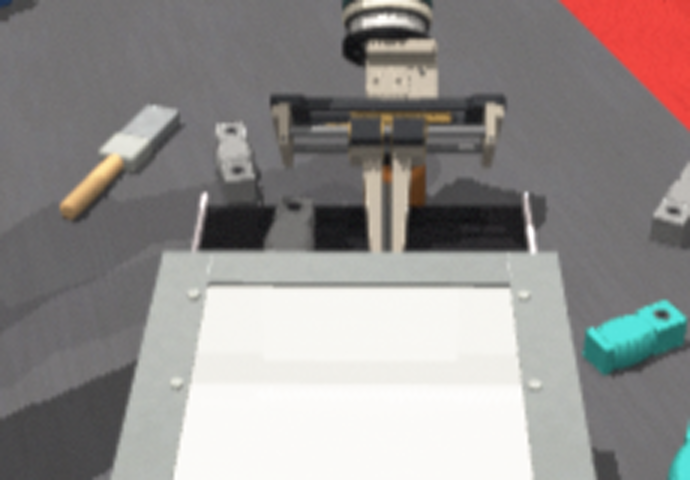

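The top view shows the fingertips on the stub at crop (370,300) and the tang end at (490,310), just before the mouth. The link seems to have yawed a little, so I'll measure that.

Run:
```python
from station import viewer
from h import *
rgb=np.load('t3.npy').copy(); i=viewer.camera_info('top')
# crop 600/160=3.75
rgb[:, :int(190+372/3.75)]=0
print(linkpose(rgb,i,(286,325,180,204)))
```

```text
(array([289, 184,  32,  17, 397], dtype=int32), array([-45.94409699,  22.32508802]), np.float64(0.14248360727444712), array([83.77061975, 38.89721538]))
```

Yaw has grown from 0.10 to 0.14 rad because the contact lies right of the link's centre of mass. I'll back off slightly, shift the fingers left to straighten the link, then push on.

Run:
```python
from station import env, effector, solver, viewer
from h import *
def st():
    s=env.sense(); print(round(s['t'],2),B(s['ee_pos']).round(1),np.round(s['wrist_force'],1))
env.movel(W(-104,19,102),rate=.1)
env.movel(W(-104,28,102),rate=.1)
for x in (-90,-70):
    env.movel(W(x,28,102),rate=.06); st()
p,d=viewer.read_camera('top'); np.save('t4.npy',p); cv2.imwrite('pics/t4.png',cv2.resize(p[110:270,190:350,::-1],(600,600),interpolation=cv2.INTER_CUBIC))
```

```text
13.37 [-89.2  27.9 102.3] [-0.3  0.9 -0.1]
13.85 [-69.2  27.8 102.2] [-0.3  0.1 -0.2]
```

View pics/t4.png

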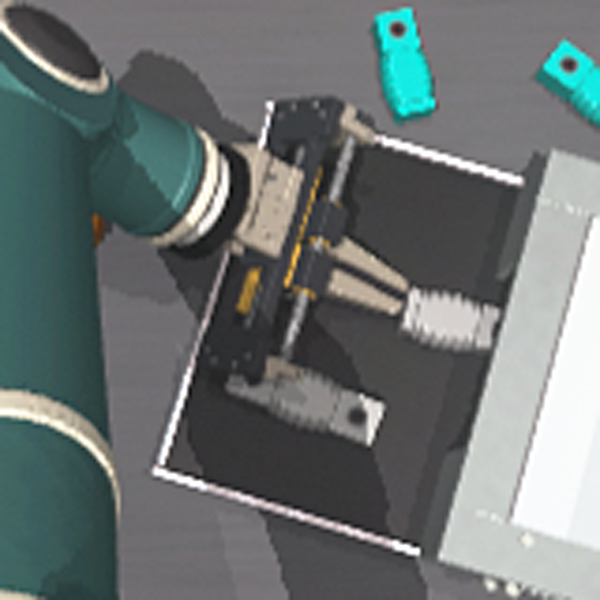

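The link now points straighter, with the stub at (410,310) and the tang under the flap. The good link hasn't moved. Continuing.

Run:
```python
from station import env, effector, solver, viewer
from h import *
def st():
    s=env.sense(); print(round(s['t'],2),B(s['ee_pos']).round(1),np.round(s['wrist_force'],1))
env.movel(W(-50,28,102),rate=.06); st()
p,d=viewer.read_camera('top'); np.save('t5.npy',p); cv2.imwrite('pics/t5.png',cv2.resize(p[110:270,190:350,::-1],(600,600),interpolation=cv2.INTER_CUBIC))
```

```text
14.38 [-49.3  27.8 102.1] [ 0.9  0.3 -0.9]
```

View pics/t5.png

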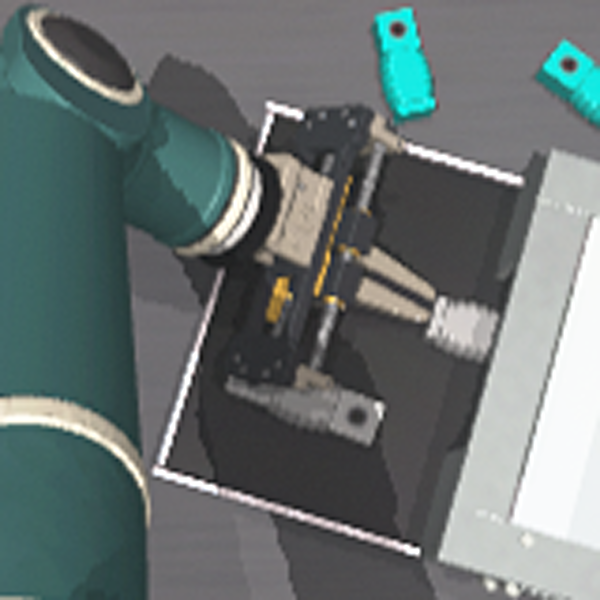

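Now it's nearly square to the mouth. I'll recentre the fingers at y≈23 and push it through.

Run:
```python
from station import env, effector, solver, viewer
from h import *
def st():
    s=env.sense(); print(round(s['t'],2),B(s['ee_pos']).round(1),np.round(s['wrist_force'],1))
env.movel(W(-57,28,102),rate=.1)
env.movel(W(-57,23,102),rate=.1)
for x in (-35,-20,-10,0,10,18):
    env.movel(W(x,23,102),rate=.06); st()
p,d=viewer.read_camera('top'); np.save('t6.npy',p); cv2.imwrite('pics/t6.png',cv2.resize(p[110:310,240:450,::-1],None,fx=3,fy=3,interpolation=cv2.INTER_CUBIC))
p,d=viewer.read_camera('side'); cv2.imwrite('pics/s6.png',cv2.resize(p[130:370,140:370,::-1],None,fx=2.4,fy=2.4,interpolation=cv2.INTER_CUBIC))
```

```text
15.45 [-34.   22.9 102.3] [-0.3 -0.  -1. ]
15.85 [-19.5  22.9 102.2] [-0.1 -0.1  0.5]
16.17 [ -9.7  23.  102.1] [ 0.6 -0.4 -0.8]
16.48 [  0.9  22.6 102. ] [-0.2  0.7 -0.1]
16.8 [ 10.8  22.8 102. ] [-0.5  0.1 -0.5]
17.08 [ 18.6  23.  102.1] [ 1.2  0.7 -0.7]
```

View pics/t6.png

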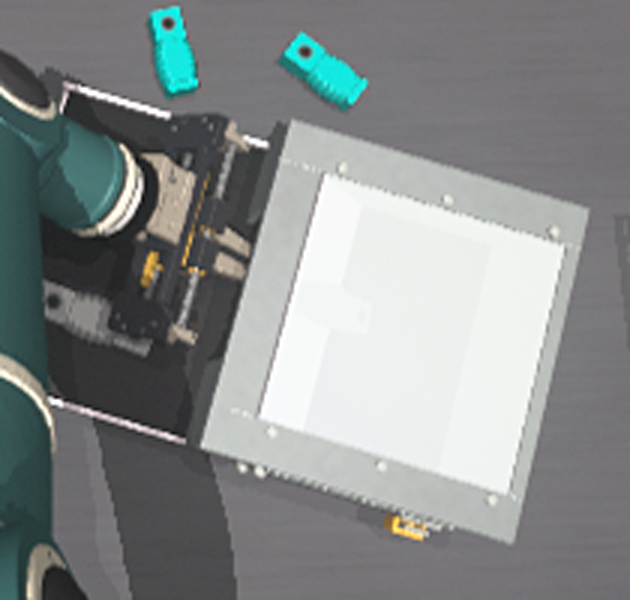

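View pics/s6.png

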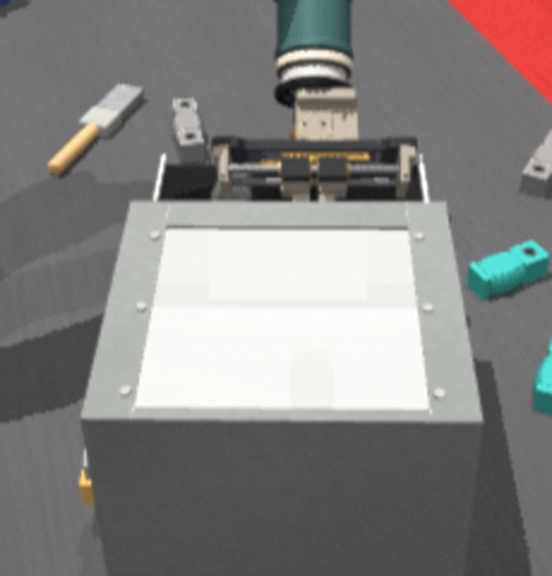

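The window is hazy, but a shape shows inside at top-crop (335,305) and side-crop (312,375). I'll stretch the contrast to see whether the link has dropped.

Run:
```python
from station import viewer
from h import *
im=cv2.imread('pics/t6.png')[150:510,240:590].astype(float); a=np.clip((im-190)/(255-190)*255,0,255)
im2=cv2.imread('pics/s6.png')[190:430,90:480].astype(float); b=np.clip((im2-200)/(255-200)*255,0,255)
o=np.zeros((360,750,3)); o[:,:350]=a; o[:240,355:745]=b; cv2.imwrite('pics/c6.png',o)
```

```text
[ WARN:0@0.066] global loadsave.cpp:1063 imwrite_ Unsupported depth image for selected encoder is fallbacked to CV_8U.
```

View pics/c6.png

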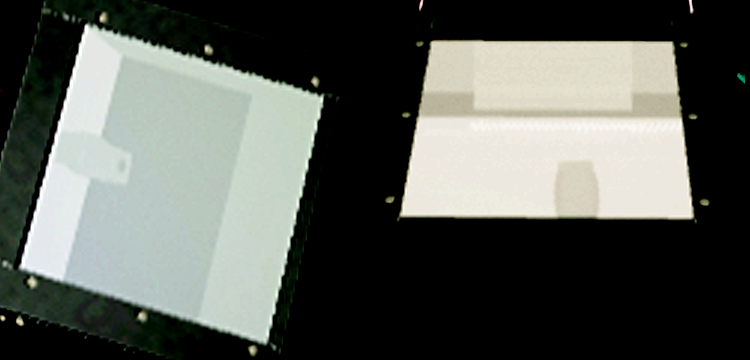

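Run:
```python
from station import viewer
from h import *
i=viewer.camera_info('top');K=i['intrinsics']
def at(u,v,z):
    r=i['rotation']@np.array([(u-K[0,2])/K[0,0],-(v-K[1,2])/K[1,1],-1]); return B(i['eye']+r*((z-i['eye'][2])/r[2])).round(0)
for nm,(u,v) in {'hole':(122,163),'front':(130,165),'rear':(58,147),'slidefoot':(100,110),'winL':(51,150),'floor-back':(225,200)}.items():
    print(nm,[at(240+(240+u)/3,110+(150+v)/3,z).tolist() for z in (.004,.03,.06,.1)])
```

```text
hole [[141.0, 30.0, 4.0], [134.0, 25.0, 30.0], [126.0, 20.0, 60.0], [115.0, 13.0, 100.0]]
front [[149.0, 30.0, 4.0], [142.0, 26.0, 30.0], [133.0, 20.0, 60.0], [122.0, 13.0, 100.0]]
rear [[78.0, 27.0, 4.0], [72.0, 22.0, 30.0], [65.0, 17.0, 60.0], [57.0, 10.0, 100.0]]
slidefoot [[108.0, 74.0, 4.0], [101.0, 68.0, 30.0], [94.0, 62.0, 60.0], [84.0, 53.0, 100.0]]
winL [[72.0, 22.0, 4.0], [66.0, 17.0, 30.0], [60.0, 12.0, 60.0], [52.0, 6.0, 100.0]]
floor-back [[246.0, 25.0, 4.0], [237.0, 20.0, 30.0], [225.0, 15.0, 60.0], [210.0, 8.0, 100.0]]
```

The nose is at x≈140 at floor level, past the slide's foot at x≈108, so the link has dropped. Now I'll draw the fingers straight back out.

Run:
```python
from station import env, effector, solver, viewer
from h import *
def st():
    s=env.sense(); print(round(s['t'],2),B(s['ee_pos']).round(1),np.round(s['wrist_force'],1))
for x in (0,-30,-60):
    env.movel(W(x,23,102),rate=.08); st()
env.movel(W(-190,23,125),rate=.15); st()
env.movel(W(-240,23,260),rate=.2); st()
p,d=viewer.read_camera('top'); np.save('t7.npy',p); cv2.imwrite('pics/t7.png',cv2.resize(p[110:310,190:450,::-1],None,fx=3,fy=3,interpolation=cv2.INTER_CUBIC))
q,d=viewer.read_camera('side'); cv2.imwrite('pics/s7.png',cv2.resize(q[130:370,100:400,::-1],None,fx=2.4,fy=2.4,interpolation=cv2.INTER_CUBIC))
a=p[150:290,310:440,::-1].astype(float); b=q[205:310,165:345,::-1].astype(float)
f=lambda x,l:cv2.resize(np.clip((x-l)/(255-l)*255,0,255).astype(np.uint8),None,fx=2.5,fy=2.5,interpolation=cv2.INTER_CUBIC)
a=f(a,190);b=f(b,200); o=np.zeros((360,790,3),np.uint8); o[:a.shape[0],:a.shape[1]]=a; o[:b.shape[0],335:335+b.shape[1]]=b; cv2.imwrite('pics/c7.png',o)
```

```text
17.56 [ -1.1  23.1 101.8] [0.4 0.1 0.6]
18.08 [-30.4  23.  101.9] [-0.9 -0.6 -0.3]
18.61 [-60.4  23.  101.9] [-0.1 -0.4 -0.2]
19.64 [-188.8   23.   125. ] [ 0.6 -0.1 -0. ]
20.51 [-239.1   22.6  258.9] [-0.   0.  -1.1]
```

View pics/t7.png

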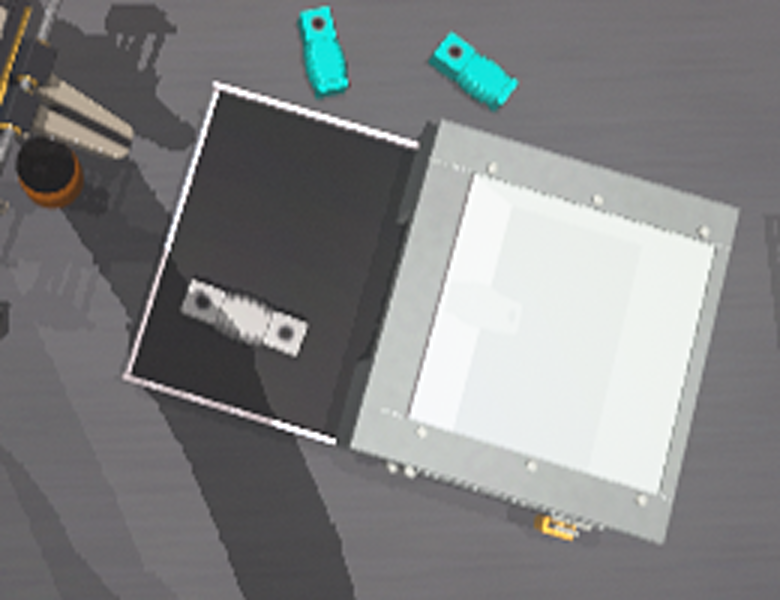

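View pics/c7.png

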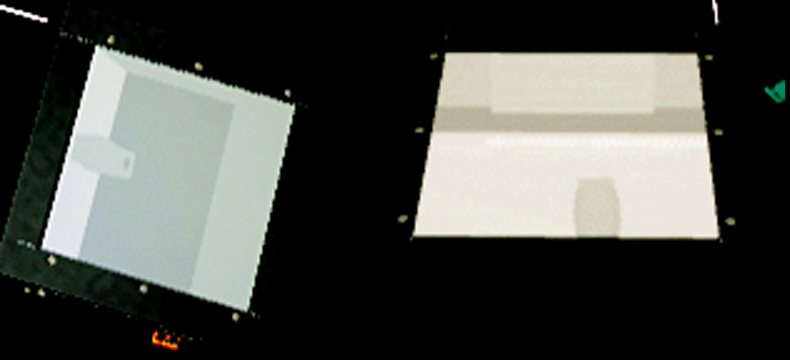

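View pics/s7.png

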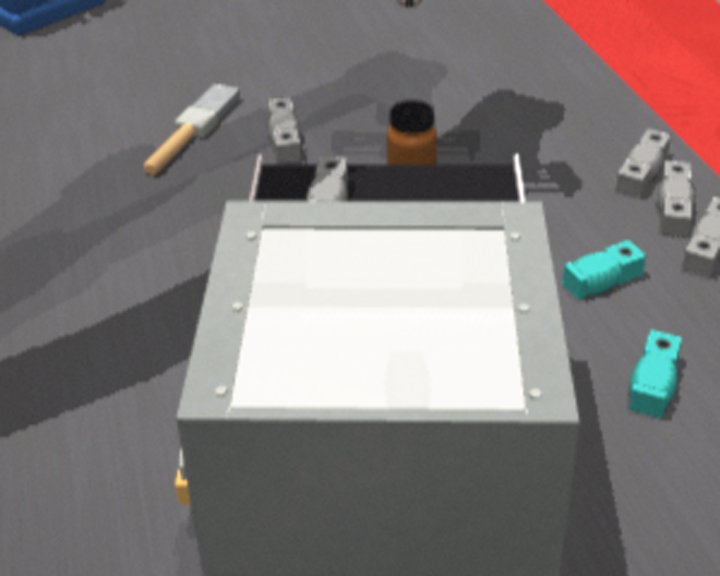

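The link's image position hasn't changed since the last look, so it is at rest. I'll check the flap angle, the link's height and the untouched objects numerically.

Run:
```python
from station import env,viewer,search_frame,tip_of
from h import *
i=viewer.camera_info('side')
def pxi(P,i):
    K=i['intrinsics'];c=(P-i['eye'])@i['rotation']; return np.array([K[0,2]+K[0,0]*c[0]/-c[2],K[1,2]+K[1,1]*c[1]/c[2]])
px=lambda P:((pxi(P,i)-[165,205])*2.5+[335,0]).round().tolist()
for a in (0,.2,.45,.9):
    print('flap',a,[px(W(4+73.5*np.sin(a),y,166-73.5*np.cos(a))) for y in (-64,64)])
j=viewer.camera_info('top')
ph=np.deg2rad(48); d=np.array([np.cos(ph),-np.sin(ph)]); n=np.array([np.sin(ph),np.cos(ph)])
for sft in (0,15,30):
    fb=np.array([117,4.])-d*sft
    for nm,p in {'fronttop':fb+28*n,'rearbot':fb-84*d,'reartop':fb-84*d+28*n}.items():
        P=W(p[0],24,p[1]); print(sft,nm,'top c7',((pxi(P,j)-[310,150])*2.5).round(),'side',px(P))
b=np.load('top0rgb.npy'); r=np.load('t7.npy')
print('good',linkpose(b,j,(245,300,195,235))[1:3],linkpose(r,j,(245,300,195,235))[1:3])
df=np.abs(b.astype(int)-r.astype(int)).sum(-1)
for nm,c in {'bench':(205,228,145,198),'brush':(225,282,118,190)}.items(): print(nm,np.median(df[c[0]:c[1],c[2]:c[3]]),(df[c[0]:c[1],c[2]:c[3]]>90).mean())
print(tip_of('side','flap_edge'),tip_of('side','flap'),tip_of('top','short_part'),tip_of('side','jar'),tip_of('top','bench_part'))
print([ [round(v,3) for v in r['at']] for r in tip_of('top','jar')+tip_of('side','short_part')],env.sense()['t'])
```

```text
flap 0 [[503.0, 105.0], [646.0, 105.0]]
flap 0.2 [[501.0, 114.0], [647.0, 115.0]]
flap 0.45 [[500.0, 122.0], [648.0, 123.0]]
flap 0.9 [[496.0, 124.0], [650.0, 125.0]]
0 fronttop top c7 [127. 163.] side [602.0, 276.0]
0 rearbot top c7 [ 72. 140.] side [602.0, 171.0]
0 reartop top c7 [ 95. 143.] side [602.0, 172.0]
15 fronttop top c7 [122. 160.] side [602.0, 257.0]
15 rearbot top c7 [ 66. 136.] side [602.0, 154.0]
15 reartop top c7 [ 89. 139.] side [602.0, 154.0]
30 fronttop top c7 [116. 157.] side [602.0, 239.0]
30 rearbot top c7 [ 60. 132.] side [602.0, 136.0]
30 reartop top c7 [ 83. 135.] side [602.0, 136.0]
good (array([-112.48048766,  -63.08550396]), np.float64(-0.07202557057727597)) (array([-112.42363324,  -62.28306926]), np.float64(-0.08816074624318801))
bench 42.0 0.07383100902378999
brush 56.0 0.28118908382066277Traceback (most recent call last):
  File "<stdin>", line 19, in <module>
ValueError: it knows: bench_part, flap_edge, good_part, jar, landing_edge, mouth, reject_box, shelf_front, short_part, wire_brush
```

The link matches the model of lying at the foot of the slide, and the good link is unmoved. For the flap, I'll compare the side view directly with the first picture, when it hung shut.

Run:
```python
from station import env,viewer,search_frame,tip_of
from h import *
b=np.load('side0rgb.npy'); r,_=viewer.read_camera('side'); t,_=viewer.read_camera('top')
f=lambda x:cv2.resize(np.clip((x[205:310,165:345,::-1].astype(float)-200)/55*255,0,255).astype(np.uint8),None,fx=2.1,fy=2.1,interpolation=cv2.INTER_CUBIC)
cv2.imwrite('pics/cmp.png',np.hstack([f(b),f(r)]))
c=slice(246,252)
for nm,x in (('t0',b),('now',r)): print(nm,x[240:262:1,258,:].sum(-1).tolist())
for n in ('jar','bench_part','wire_brush','flap_edge','short_part','good_part'):
    print(n,[(k,[(np.round(q['at'],3).tolist(),round(q['score'],2)) for q in tip_of(k,n)[:3]]) for k in ('side','top')])
s=env.sense();print(s['t'],s['wrist_force'])
```

```text
t0 [739, 738, 738, 741, 738, 738, 738, 738, 741, 737, 725, 713, 715, 714, 713, 713, 714, 719, 742, 749, 755, 757]
now [738, 737, 738, 738, 738, 738, 737, 737, 738, 738, 725, 715, 713, 716, 716, 714, 711, 716, 741, 751, 755, 757]
jar [('side', [([0.656, 0.208, 0.001], 0.59)]), ('top', [([0.652, 0.213, 0.001], 0.81)])]
bench_part [('side', [([0.519, 0.311, 0.002], 0.55)]), ('top', [([0.523, 0.311, 0.002], 0.88)])]
wire_brush [('side', [([0.41, 0.363, -0.001], 0.62)]), ('top', [([0.414, 0.364, 0.003], 0.8)])]
flap_edge [('side', []), ('top', [([0.525, -0.095, 0.095], 0.45)])]
short_part [('side', [([0.78, -0.063, -0.005], 0.85), ([0.758, -0.207, -0.003], 0.77)]), ('top', [([0.777, -0.055, 0.001], 0.85), ([0.752, -0.207, 0.002], 0.6)])]
good_part [('side', [([0.51, 0.036, 0.088], 0.55)]), ('top', [([0.507, 0.034, 0.087], 0.95)])]
21.3583 [-0.43733366 -0.00159693  0.66882496]
```

View pics/cmp.png

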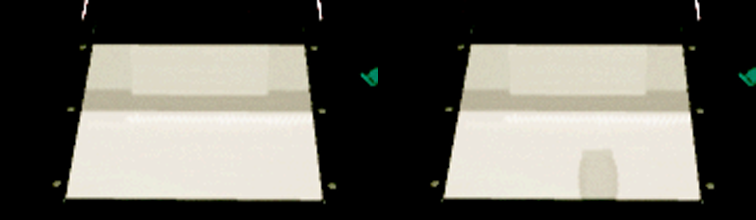

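Left is the start and right is now. The flap's lower edge is in the same place to the pixel (row 250), so it is shut. The only new thing inside is the link at (598,175). The fingers are clear, so I'm handing in.

Run:
```python
from station import workorder,env
print(workorder.finish_job(),env.sense()['t'])
```

```text
the job is handed in; nothing more can be done
the job is handed in; nothing more can be done
```

The scrap link is down inside the reject box, the flap is shut behind it, and the job was handed in at about 21 s of the 51 s allowed. It was only ever pushed, with the fingers closed.

**How it went:** the link lay too far left to clear the mouth's side, so I first pushed it about 40 mm towards the middle. I then pushed it in under the flap with the fingers tilted 40°. It turned slightly on the way in, to about 0.14 rad, so I moved the contact point left and it straightened. Wrist force read at most about 1.5 N whenever I checked it.

**Last checks:**
- **Scrap link:** through the window it looks at rest at the foot of the slide. It leans on the slide with its nose on the floor rather than lying flat.
- **Flap:** its lower edge is at the same pixel row in the side view as in the first picture.
- **Good link:** its measured position is within 1 mm of the start, which is within measuring error.
- **Bench link, brush and jar:** all three look undisturbed. The jar and bench link read within about 4 mm of my first measurements. I took no starting position for the brush, and a pixel comparison there was spoiled by the arm's shadow.

**Checks that disagreed or failed:**
- My calculated position for the shut flap edge was about 3 pixels off the image, so I relied on the comparison with the first picture.
- The networks did not find the scrap link through the window and reported only the turquoise look-alikes.

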